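# Pour the cleaned caster balls from the wash basket into the parts bin

### The arm

A 6-joint arm with a two-finger parallel gripper is mounted at the origin on the work surface. World frame = base frame: x ahead of the robot, y to its left, z up, the work surface at z = 0. Lengths are in m, angles in rad, forces in N, time in s.
With the tool pointing down it reaches from about 0.35 to 0.85 m from the base axis. Payload 8.1 kg.
Tool frame: the origin (TCP) lies at the centre of the arm's flange, where the gripper is bolted on; the fingertips stand 186 mm ahead of it and the grasp point (between the pads) lies 167 mm ahead of it (robot.grasp_offset is the distance from the TCP to the grasp point, in m); z points along the fingers, y is the line along which they close (so a half turn about z gives the same grasp; the last joint's range is limited). The gripper opens to 93 mm and grips with 3 to 60 N. Pads are 15 mm wide; open, the fingers measure 128 mm over their backs; the gripper's body (75 mm by 188 mm) begins 65 mm behind the grasp point.
Start: joints at [1.173, 0.13, 1.488, -0, 1.523, -0.085], TCP at [0.185, 0.571, 0.405] pointing down, gripper open.
Joint ranges: [-2.96, 2.96], [-0.89, 2.26], [0.02, 2.5], [-1.34, 4.48], [0, 2.73], [-2.66, 2.66]. Speed limits (rad/s): [2.39, 2.39, 2.79, 3.14, 3.14, 3.14].

### API

Orientations are given as a rotation vector (axis times angle).
In Python, from plant import robot gives the robot as it stands.
- The arm moves only by the tool drive_tool, never from a script. Its argument "moves" is one flat list of numbers, 7 for each row, row after row: the finger opening in mm, from 0 to 93, then the shift along the tool's x, y, z in mm, then the turn, a rotation vector about the tool's x, y, z in degrees. A call has 1 to 8 rows; each row shifts and turns the commanded pose from where the row before left it, along the tool's axes as they then stand; what a row does not reach is not made up. A row lasts 1/10 s, in which the tool goes at most 50 mm and 8.59 degrees, less where a joint would pass 70% of its speed; a pose out of reach is approached as far as the arm can. A call is refused whole if a number of a shift passes 50 or a number of a turn 8.59, either way. A call with a gripper value outside its range is refused whole. The fingers move at their own pace and stop on an object; "grip_force" is the grip in N (left out, the last holds). Time passes only in rows, so rows that do not move let the fingers close. It gives the time, the measured TCP pose, the force, the opening and the grip force at its end, in the units of the state.
- robot.read_state(): the state, without advancing time (a new reading comes with each control period).
- robot.read_camera(name): name is "scene" or "top"; returns a dict with "color" (480x640x3 uint8, red, green, blue), "depth" (480x640 float32, m along the optical axis (not along the pixel's ray), 0 where there is no reading), "mtx" (3x3 intrinsics, pixels), "R" (3x3) and "t" (3): a world point X has camera coordinates R X + t. Camera axes: x right, y down, z forward; pixel columns grow to the right and rows downward; lengths in m; the calibration is good to about 2 mm. A picture is of the moment at which its call begins.
- robot.close_job(): hands the job in; it is judged then, once.
The state is a dict: "t": time; "q": joint angles; "dq": joint speeds; "joint_torque": joint torques, N m; "tool_pos": TCP position; "orientation": TCP orientation; "force": force on the tool from outside, world axes, zero at the start; "wrist_torque": the same for the moment, N m; "opening": finger opening in m; "gripper_force": force on a finger pad.
Only numpy, scipy, OpenCV 4.12 (cv2) and the standard library are available. Lean on these libraries where they do the work, as an engineer would, in place of code of your own. Each camera call takes 0.05 s, during which the arm holds its last target. There are 200 camera calls.

### The job

Lift the wire wash basket by its handle out of its drip tray, hold its spout low over the open parts bin (no more than about 5 cm above the bin's rim) and tip it so that all three steel balls roll out through the spout into the bin. Then set the empty basket back down, upright, in the drip tray and let go of it. Spill no ball, do not drop the basket, and leave the bin and the other things on the bench where they are.

Things in the scene. Friction and masses are not known exactly. Their poses are not given: they have to be found in the camera images.
- basket: Steel wire-mesh wash basket, 240 g, fixed overhead handle, pouring spout at its -x end (at yaw 0 towards the robot). Origin: centre of the underside, below the handle; z up. Overall x -83 to +52, 100 wide, 128 high; rim 50 above the underside. Tipped spout-down about its y axis, balls start to leave at about 30 degrees; 42 to 48 degrees empties it within about 2 s.
- basket_floor (a point): Point on the basket's mesh floor, at basket x = 0, y = 0, z = +8. The floor is flat from the back wall (x = +50) to x = -20 and 90 wide; from x = -20 it slopes up at 22 degrees to the spout while the walls draw in from 90 to 42 apart. Axes as the basket's.
- grip (a point): Centre of the basket's handle: a black plastic bar, flat-sided, 14 thick (along basket x), 20 high, 92 long (along basket y) between two upright 5 mm wires, centred 118 above the basket's underside, rigid on the basket. 58 mm free between bar and rim. Axes as the basket's.
- spout (a point): Middle of the spout's lip, where the balls leave, in the 42 wide notch in the rim: basket x = -83, y = 0, z = +33. Axes as the basket's.
- tray: Shallow grey plastic drip tray fixed on the mat, 260 (x) by 200 (y), walls 18 high and 3 thick, floor 3 thick; the basket stands in it at the start. Origin: centre of its underside, z up.
- bin: Black plastic open-front parts bin, empty, 350 g, loose on the mat: 160 long (x), 110 wide (y), 75 high; walls and floor 3 thick. The front (at its -x end, facing the robot at yaw 0) is only 36 high over its foremost 30 mm. Origin: centre of its underside, z up.
- mat: Blue bench mat, 2 thick, fixed; everything here stands on it. Origin: centre of its underside.
- screwdriver: Screwdriver lying on the mat between tray and bin (bystander).
- bottle: White plastic bottle, 56 diameter, 150 high, at the far side (bystander). Origin at the underside.
- multimeter: Handheld multimeter lying on its back, 150 by 79 by 38, on the left (bystander).
- spool: Solder spool standing on end, 60 diameter, 48 high, to the right (bystander).
- caster1: Small black ball-caster housing, 44 by 24 by 18, between tray and bin (bystander).
- caster2: A second ball-caster housing like caster1 (bystander).
- third_hand: Soldering third hand holding a small circuit board, base 75 by 60, 115 high, to the right (bystander).
- ball1: Polished steel caster ball, 16 diameter, 17 g, one of three loose in the basket. Origin: its centre.
- ball2: Polished steel caster ball, 16 diameter, 17 g, one of three loose in the basket. Origin: its centre.
- ball3: Polished steel caster ball, 16 diameter, 17 g, one of three loose in the basket. Origin: its centre.
There are look-alikes about, which are no part of the job. What is shaped like the bin but purple is not meant.

How it is judged:
By the outcome, as a careful person would: the job done as asked, in the order asked, and still so for the second after the job is handed in, with the robot touching nothing.
It also fails if it takes over 64 s, if anything falls off the work surface, if the arm or the gripper's body presses on something with over 40 N, if the wrist force passes 120 N, or if a joint passes its speed limit or range.

## Working session

There is one attempt and no reset: what is moved stays moved. The work goes in short steps, Python scripts to look and compute and a tool call to move; the robot and the scene stay as the last step left them, time stands still between calls to the robot, and variables do not carry over. Pictures are saved under pics/ and viewed, at most 10 in all, crops included, and the job is handed in when it is done.

Besides the shell and the picture viewer there is one more tool, called by a JSON object that holds its "op" and its "data", one argument or row to a line. drive_tool: Moves the arm, as the interface text tells. Its arguments: {"type":"object","properties":{"moves":{"type":"array","items":{"type":"number"}},"grip_force":{"type":"number"}},"required":["moves"]}

```bash
mkdir -p pics; ls; cat > h.py <<'E'
import numpy as np, cv2
from plant import robot
from scipy.spatial.transform import Rotation as Ro
def snap(n,f=None):
    c=robot.read_camera(n)
    if f: cv2.imwrite('pics/'+f,c['color'][:,:,::-1])
    d=c['depth'];v,u=np.mgrid[:480,:640]
    P=np.stack([(u-c['mtx'][0,2])/c['mtx'][0,0]*d,(v-c['mtx'][1,2])/c['mtx'][1,1]*d,d],-1)
    W=(P-c['t'])@c['R']; W[d==0]=np.nan
    return c,W
E
python3 - <<'E'
from h import *
for n in('top','scene'):
    c,W=snap(n,n+'1.png'); np.savez('/tmp/'+n,W=W,c=c['color'],R=c['R'],t=c['t'],m=c['mtx'])
    print(n,-c['R'].T@c['t'],c['R'][2])
s=robot.read_state();print(s)
E
```

```text
pics
top [0.39620544 0.02075798 1.3679618 ] [ 0.14492017  0.00539022 -0.98942867]
scene [ 1.53425431 -0.14547126  1.44394458] [-0.58390524  0.09991103 -0.80565033]
{'t': 0.1, 'q': array([ 1.17262309e+00,  1.31093804e-01,  1.48917050e+00, -3.23289454e-05,
        1.52299080e+00, -8.54238559e-02]), 'dq': array([ 6.16878550e-04, -1.91935052e-03, -3.48522402e-03,  3.29293025e-04,
        1.57055920e-03,  3.79863987e-05]), 'joint_torque': array([ 1.18931621e-03, -5.61337423e+01, -4.93101203e+01,  7.70216435e-02,
        2.90747843e-02, -8.08016352e-05]), 'tool_pos': array([0.18452433, 0.5707065 , 0.40378715]), 'orientation': array([-4.89206164e-01, -3.10289723e+00,  2.54725009e-03]), 'force': array([-0.07490038, -0.49807436, -0.7714735 ]), 'wrist_torque': array([-0.01018594,  0.02804337,  0.03184443]), 'gripper_force': 0.0, 'opening': 0.09266811089373989}
```

View pics/top1.png

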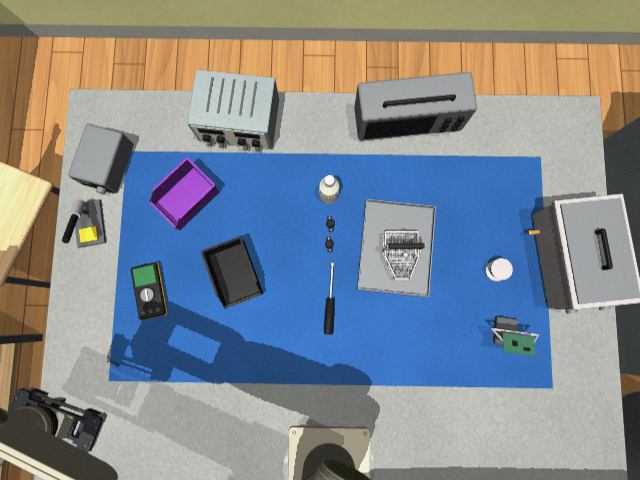

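View pics/scene1.png

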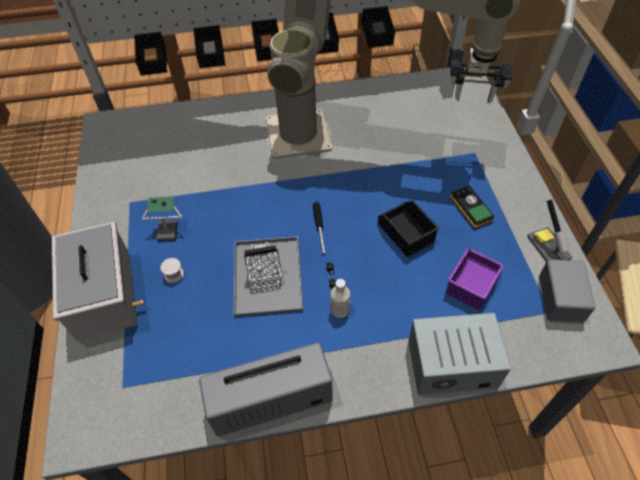

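The top view shows the tray at about (398,248), with the basket handle at (404,244) and the spout pointing down towards the robot. The black bin is at (233,272), the purple decoy at (184,193), and the screwdriver and casters at about (330,260). Next I'll measure the handle and the bin.

```bash
python3 - <<'E'
import numpy as np,cv2
z=np.load('/tmp/top.npz');W=z['W'];c=z['c'].astype(int)
def reg(u0,u1,v0,v1):
    m=np.zeros((480,640),bool);m[v0:v1,u0:u1]=1;return m&np.isfinite(W[:,:,2])
def rect(P,n):
    r=cv2.minAreaRect((P[:,:2]*1000).astype(np.float32));print(n,len(P),r,'z',np.percentile(P[:,2],[5,50,95]).round(4))
    print(cv2.boxPoints(r).round(0).tolist())
m=reg(355,450,195,300)
Z=W[:,:,2]
dark=c.sum(2)<150
rect(W[m&(Z>.11)],'handle z');print(W[m&(Z>.11)].mean(0))
rect(W[m&(Z>.11)&dark],'handle dark')
rect(W[m&(Z>.04)&(Z<.075)],'basket rim')
gray=(abs(c[:,:,0]-c[:,:,2])<25)
rect(W[m&gray&(Z>.003)&(Z<.03)],'tray')
b=reg(195,270,230,312)
rect(W[b&(Z>.06)&(Z<.09)],'bin rim hi')
rect(W[b&(Z>.012)&(Z<.085)&dark],'bin all')
q=W[b&(Z>.03)&(Z<.043)];rect(q,'bin front?')
bm=b&(Z>.012)
for v in range(234,312,5):print(v,''.join('%3d'%int(round(x*1000)) if np.isfinite(x) else ' ..' for x in Z[v,198:268:3]))
t=W[b&0|reg(440,480,200,300)];print('mat z',np.median(t[:,2]))
E
```

```text
handle z 218 ((588.0208129882812, -191.620849609375), (12.883862495422363, 100.12791442871094), 1.391789197921753) z [0.118  0.1321 0.1363]
[[580.0, -142.0], [583.0, -242.0], [596.0, -242.0], [593.0, -141.0]]
[ 0.5872908  -0.19010197  0.13030028]
handle dark 55 ((587.8500366210938, -189.23545837402344), (12.473211288452148, 85.41213989257812), 1.5375800132751465) z [0.1172 0.1298 0.1347]
[[580.0, -147.0], [583.0, -232.0], [595.0, -232.0], [593.0, -146.0]]
basket rim 230 ((573.523193359375, -191.61227416992188), (132.47303771972656, 99.40760803222656), 1.186949610710144) z [0.0415 0.0559 0.0621]
[[506.0, -143.0], [508.0, -243.0], [641.0, -240.0], [639.0, -141.0]]
tray 4647 ((600.65771484375, -184.33404541015625), (200.5194549560547, 259.2520446777344), 84.80406951904297) z [0.0034 0.0066 0.0213]
[[462.0, -272.0], [721.0, -296.0], [739.0, -96.0], [481.0, -73.0]]
bin rim hi 428 ((525.39697265625, 274.661376953125), (151.3834991455078, 117.69242858886719), 21.2825870513916) z [0.0635 0.0755 0.0808]
[[434.0, 302.0], [476.0, 192.0], [617.0, 247.0], [575.0, 357.0]]
bin all 540 ((518.0570678
[... 928 characters left out ...]
9   2  3 -2 78 62 19  4  4  3  8  6  6  5  2  7 10 12  7 75  4  0  3 -1 -1
274   4 -1  3  3 76 47  8  3  4 10  3  8  4  4  4  5 10  5  4 29  5 -3  3  7
279   1  2  2  2 71 64 27  6  4  8  8  6  8  7  2  8  4  7  5 79 .. -4 -2 -3
284   0  2  0  5  0 74 54  9  2  4  8 -1  6  8  8  3  7  8  2 -1 44  0  2  6
289  -1  5  3  3 -1  1 75 36  6  0  3  8  4  5  5  7  2  2  6  6  3 17  1  2
294   7 -1  0  2 -2 -4 77 55 14  6  4  6  8  4  1  7  3  7  6 36 33 39 -2  4
299  -1  1  3  4  0  4  5 70 46  2  3  3  3  8 10 34 38 -2  2 10  1  0  1  8
304   1  5  1  3  0  1  5  3 53 22 40 41 37 -1  4  5  1  3 -2  6  2 -1  3 -3
309   2  1  1  8  2  2  5  4 -6  1  8  2  3  3  2 -1  1 -3 -3  0  5  3 -4  4
mat z nan
```

```bash
python3 - <<'E'
import cv2
a=cv2.imread('pics/top1.png')
x=cv2.resize(a[195:300,355:445],None,fx=4.4,fy=5,interpolation=3);y=cv2.resize(a[230:312,195:270],None,fx=5,fy=6.4,interpolation=3)
h=520;x=cv2.resize(a[195:300,355:445],(445,h),interpolation=3);y=cv2.resize(a[225:315,195:255+15],(346,h)[:2] if 0 else (345,h),interpolation=3)
cv2.imwrite('pics/crop1.png',cv2.hconcat([x,y]))
E
```

```text
(no output)
```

View pics/crop1.png

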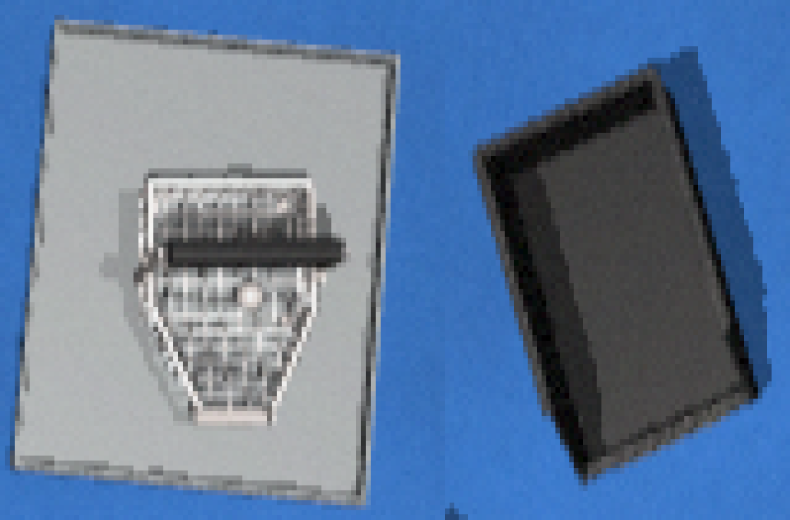

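The basket origin is about (0.588,−0.190) with yaw 1.4°, and the bar top is at z≈0.133, as it should be. The bin is about (0.518,0.269) with yaw 22°, and its low front faces the robot; the measured size of 160×111 matches. I'll turn the tool so its y axis lies along the basket's x, then move over the handle.

{"op": "drive_tool", "data": {
  "moves": [93,0,0,0,0,0,8.5,93,0,0,0,0,0,8.5,93,0,0,0,0,0,8.5,93,0,0,0,0,0,8.5,93,0,0,0,0,0,8.5,93,0,0,0,0,0,8.5,93,0,0,0,0,0,8.5,93,0,0,0,0,0,8.5]
}}

```text
t: 0.9
tool_pos: [0.1846, 0.5708, 0.4041]
orientation: [2.148, 2.292, -0.002]
force: [0.7, -0.3, 0.2]
opening: 0.0931
gripper_force: 0.0
```

{"op": "drive_tool", "data": {
  "moves": [93,0,0,0,0,0,2.7,93,-43,21.3,0,0,0,0,93,-43,21.3,0,0,0,0,93,-43,21.3,0,0,0,0,93,-43,21.3,0,0,0,0,93,-43,21.3,0,0,0,0,93,-43,21.3,0,0,0,0,93,-43,21.3,0,0,0,0]
}}

```text
t: 1.7
tool_pos: [0.3412, 0.2718, 0.4044]
orientation: [-2.194, -2.248, 0.0]
force: [-0.1, 0.2, -0.0]
opening: 0.0931
gripper_force: 0.0
```

{"op": "drive_tool", "data": {
  "moves": [93,-43,21.3,0,0,0,0,93,-43,21.3,0,0,0,0,93,-43,21.3,0,0,0,0,93,-43,21.3,0,0,0,0,93,-43,21.3,0,0,0,0,93,-43,21.3,0,0,0,0,93,-43,21.3,0,0,0,0,93,-43,21.3,0,0,0,0]
}}

```text
t: 2.5
tool_pos: [0.5199, -0.0683, 0.4044]
orientation: [-2.195, -2.247, 0.0]
force: [-0.0, 1.8, -0.0]
opening: 0.093
gripper_force: 0.0
```

```bash
cat >> h.py <<'E'
def pose():
    s=robot.read_state();R=Ro.from_rotvec(s['orientation']).as_matrix();return s,s['tool_pos'],R
def togo(grasp,yaw,tilt=0):
    """print tool-axis shift (mm) and turn (deg) from here to grasp point pose with basket yaw/tilt (deg)"""
    s,p,R=pose();b=Ro.from_euler('ZY',[yaw,-tilt],degrees=True).as_matrix()
    T=np.stack([b[:,1],b[:,0],-b[:,2]],1); tp=np.array(grasp)-.167*T[:,2]
    print('t',round(s['t'],2),'tcp',p.round(4),'q',s['q'].round(2),'F',s['force'].round(1),'open',round(s['opening'],4),'gf',s['gripper_force'])
    print('shift',(R.T@(tp-p)*1000).round(1),'turn',Ro.from_matrix(R.T@T).as_rotvec(degrees=True).round(2),'world',((tp-p)*1000).round(1))
    return R,T,tp,p
E
python3 -c "
from h import *
togo([.588,-.191,.123],1.4)"
```

```text
t 2.5 tcp [ 0.5199 -0.0683  0.4044] q [-0.23 -0.07  1.7   0.    1.52 -0.25] F [-0.   1.8 -0. ] open 0.093 gf 0.0
shift [-124.3   65.2  114.3] turn [-0.02 -0.02 -0.04] world [  68.1 -122.7 -114.4]
```

{"op": "drive_tool", "data": {
  "moves": [93,-40,21,0,0,0,0,93,-40,21,0,0,0,0,93,-40,21,0,0,0,0,93,0,0,0,0,0,0,93,0,0,0,0,0,0]
}}

```text
t: 3.0
tool_pos: [0.5854, -0.1856, 0.4033]
orientation: [-2.195, -2.244, 0.001]
force: [1.3, -0.3, 0.4]
opening: 0.093
gripper_force: 0.0
```

```bash
python3 -c "
from h import *
togo([.588,-.191,.123],1.4)
c,W=snap('scene','s2.png')
im=c['color'][215:335,220:380,::-1];cv2.imwrite('pics/s2c.png',cv2.resize(im,(800,600),interpolation=3))
Z=W[:,:,2];m=np.zeros_like(Z,bool);m[230:310,235:300]=1
d=m&(c['color'].astype(int).sum(2)<160)&(Z>.105)&(Z<.145);print(d.sum(),np.nanmean(W[d],0))
print(cv2.minAreaRect((W[d][:,:2]*1000).astype(np.float32)))
"
```

```text
t 3.0 tcp [ 0.5854 -0.1856  0.4033] q [-0.39  0.17  1.45  0.    1.53 -0.41] F [ 1.3 -0.3  0.4] open 0.093 gf 0.0
shift [ -5.6   2.8 113.3] turn [-0.13 -0.07 -0.12] world [   2.6   -5.4 -113.3]
182 [ 0.59456798 -0.18984769  0.12802371]
((593.0191040039062, -190.82806396484375), (15.570530891418457, 90.27178192138672), 2.766230344772339)
```

View pics/s2c.png

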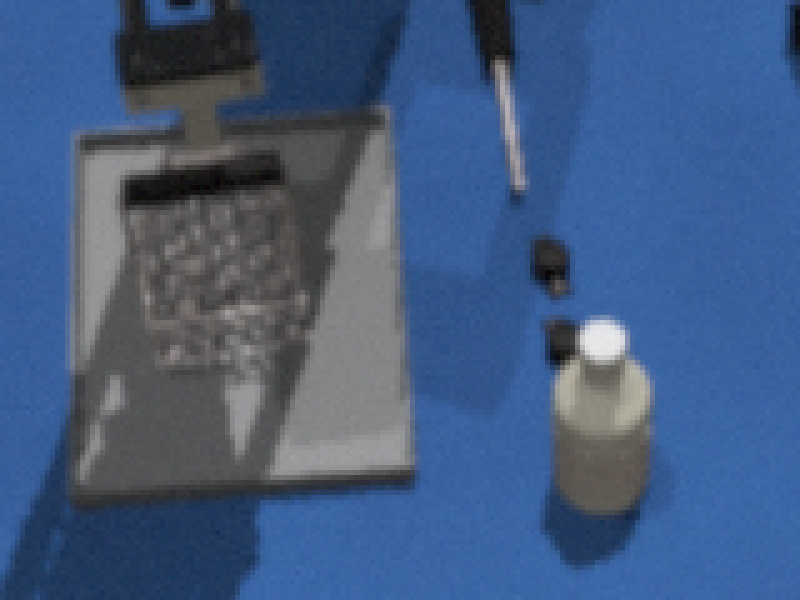

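The picture shows the gripper hanging just in front of the handle bar, which is at about (200,180) in the crop. It is aligned with the bar, and the basket stands clear in the tray. I'll descend and close.

{"op": "drive_tool", "data": {
  "moves": [93,-5.5,3.5,20,0,0,-0.1,93,0,0,30,0,0,0,93,0,0,30,0,0,0,93,0,0,20,0,0,0,93,0,0,13,0,0,0,93,0,0,0,0,0,0,93,0,0,0,0,0,0]
}}

```text
t: 3.75
tool_pos: [0.5892, -0.1896, 0.2929]
orientation: [2.191, 2.25, 0.001]
force: [-0.7, 0.4, 0.1]
opening: 0.0929
gripper_force: 0.0
```

{"op": "drive_tool", "data": {
  "moves": [0,0,0,0,0,0,0,0,0,0,0,0,0,0,0,0,0,0,0,0,0,0,0,0,0,0,0,0,0,0,0,0,0,0,0,0,0,0,0,0,0,0,0,0,0,0,0,0,0,0,0,0,0,0,0,0],
  "grip_force": 45
}}

```text
t: 4.55
tool_pos: [0.589, -0.1901, 0.2917]
orientation: [-2.193, -2.25, 0.0]
force: [-0.5, -0.0, 0.2]
opening: 0.0335
gripper_force: 0.0
```

```bash
python3 -c "
from h import *
togo([.588,-.191,.123],1.4)"
```

```text
t 4.55 tcp [ 0.589  -0.1901  0.2917] q [-0.4   0.26  1.55 -0.    1.33 -0.42] F [-0.5 -0.   0.2] open 0.0335 gf 0.0
shift [-0.9 -1.   1.7] turn [-0.01 -0.    0.08] world [-1.  -0.9 -1.7]
```

{"op": "drive_tool", "data": {
  "moves": [0,0,0,0,0,0,0,0,0,0,0,0,0,0,0,0,0,0,0,0,0,0,0,0,0,0,0,0,0,0,0,0,0,0,0,0,0,0,0,0,0,0]
}}

```text
t: 5.15
tool_pos: [0.589, -0.1901, 0.2916]
orientation: [-2.192, -2.25, 0.0]
force: [0.8, 0.8, -1.4]
opening: 0.0136
gripper_force: 45.0
```

{"op": "drive_tool", "data": {
  "moves": [0,0,0,-5,0,0,0,0,0,0,-12,0,0,0,0,0,0,-20,0,0,0,0,0,0,-25,0,0,0,0,0,0,-25,0,0,0,0,0,0,-20,0,0,0,0,0,0,-12,0,0,0,0,0,0,-5,0,0,0]
}}

```text
t: 5.95
tool_pos: [0.5892, -0.1902, 0.4179]
orientation: [2.191, 2.248, 0.001]
force: [0.6, 0.0, -3.1]
opening: 0.0137
gripper_force: 45.0
```

```bash
python3 -c "
from h import *
b=Ro.from_euler('z',22,degrees=True).as_matrix()
lip=np.array([.518,.269,0])+b@[.035,0,0]+[0,0,.145]
for th in (0,25,45):
    B=Ro.from_euler('ZY',[22,-th],degrees=True).as_matrix()
    z=.145 if th==0 else (.13 if th==25 else .108)
    l=lip.copy();l[2]=z
    g=l+B@[.083,0,.085];print(th,g.round(4));togo(g,22,th)
"
```

```text
0 [0.6274 0.3132 0.23  ]
t 5.95 tcp [ 0.5892 -0.1902  0.4179] q [-0.39  0.18  1.41 -0.    1.55 -0.42] F [ 0.6  0.  -3.1] open 0.0137 gf 44.99602138996124
shift [502.3  51.1  20.5] turn [  0.13   0.09 -20.53] world [ 38.2 503.4 -20.9]
25 [0.5869 0.2968 0.2421]
t 5.95 tcp [ 0.5892 -0.1902  0.4179] q [-0.39  0.18  1.41 -0.    1.55 -0.42] F [ 0.6  0.  -3.1] open 0.0137 gf 44.99602138996124
shift [462.2 -56.   23.8] turn [-24.6    4.57 -20.18] world [-67.8 460.6 -24.5]
45 [0.5491 0.2816 0.2268]
t 5.95 tcp [ 0.5892 -0.1902  0.4179] q [-0.39  0.18  1.41 -0.    1.55 -0.42] F [ 0.6  0.  -3.1] open 0.0137 gf 44.99602138996124
shift [ 431.3 -138.7   72.2] turn [-44.38   8.14 -19.42] world [-149.6  427.5  -73.1]
```

{"op": "drive_tool", "data": {
  "moves": [0,8,0,0,0,0,0,0,18,0,0,0,0,0,0,28,0,0,0,0,0,0,36,0,0,0,0,0,0,40,0,0,0,0,0,0,40,0,0,0,0,0,0,40,0,0,0,0,0,0,40,0,0,0,0,0]
}}

```text
t: 6.75
tool_pos: [0.5814, 0.0628, 0.4141]
orientation: [-2.19, -2.249, 0.002]
force: [0.8, 1.2, -2.5]
opening: 0.0136
gripper_force: 45.0
```

{"op": "drive_tool", "data": {
  "moves": [0,40,0,0,0,0,0,0,40,0,0,0,0,0,0,40,0,0,0,0,0,0,40,5,0,0,0,0,0,36,12,0,0,0,0,0,28,15,0,0,0,0,0,18,12,0,0,0,0,0,10,5,0,0,0,0]
}}

```text
t: 7.55
tool_pos: [0.6241, 0.3162, 0.4133]
orientation: [-2.189, -2.251, 0.004]
force: [-0.2, -0.1, -3.7]
opening: 0.0134
gripper_force: 45.0
```

{"op": "drive_tool", "data": {
  "moves": [0,0,0,0,0,0,-2,0,0,0,0,0,0,-4.5,0,0,0,0,0,0,-5,0,0,0,0,0,0,-4.5,0,0,0,0,0,0,-3,0,0,0,0,0,0,-1.5,0,0,0,0,0,0,0,0,0,0,0,0,0,0]
}}

```text
t: 8.35
tool_pos: [0.6246, 0.3135, 0.4151]
orientation: [-1.758, -2.603, 0.001]
force: [0.3, -0.1, -2.8]
opening: 0.0138
gripper_force: 45.0
```

```bash
python3 -c "
from h import *
b=Ro.from_euler('z',22,degrees=True).as_matrix()
lip=np.array([.518,.269,.145])+b@[.035,0,0]
g=lip+b@[.083,0,.085];togo(g,22,0)
c,W=snap('top','t3.png')
cv2.imwrite('pics/t3c.png',cv2.resize(c['color'][180:330,140:340,::-1],(800,600),interpolation=3))
Z=W[:,:,2];m=np.zeros_like(Z,bool);m[200:310,150:330]=1
"
```

```text
t 8.35 tcp [0.6246 0.3135 0.4151] q [0.39 0.4  1.16 0.   1.59 0.01] F [ 0.3 -0.1 -2.8] open 0.0138 gf 44.99616622924805
shift [-1.3  2.5 18.1] turn [-0.06 -0.01 -0.07] world [  2.8  -0.3 -18.1]
```

View pics/t3c.png

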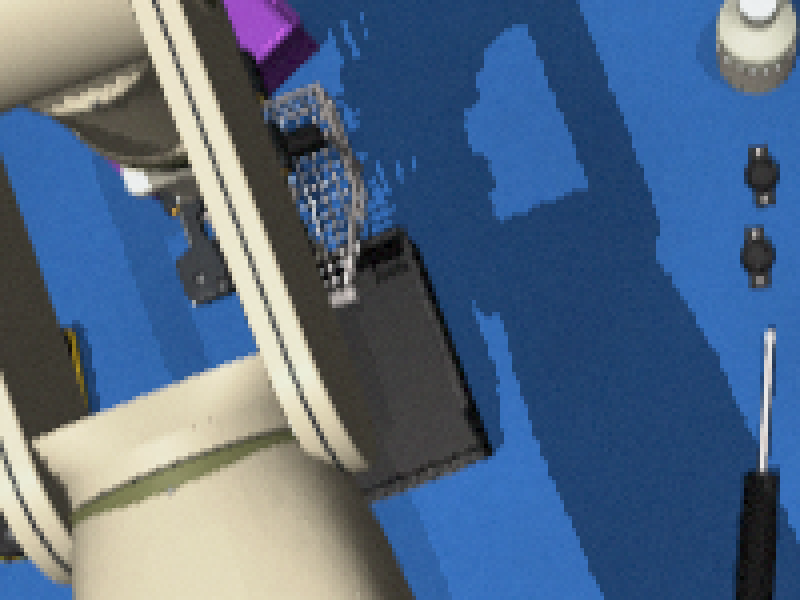

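The crop shows the spout lip over the bin's rear part at about (345,295), centred across its width. The bin has not moved. I'll work out the tilt with the lip as pivot.

```bash
cat > plan.py <<'E'
from h import *
def plan(th,lz,lipxy,yaw=22):
    s,p,R=pose()
    for a,z in zip(th,lz):
        B=Ro.from_euler('ZY',[yaw,-a],degrees=True).as_matrix();T=np.stack([B[:,1],B[:,0],-B[:,2]],1)
        tp=np.r_[lipxy,z]+B@[.083,0,.085]-.167*T[:,2]
        print(a,(R.T@(tp-p)*1000).round(1),Ro.from_matrix(R.T@T).as_rotvec(degrees=True).round(2));p,R=tp,T
E
python3 -c "
from plan import *
b=Ro.from_euler('z',22,degrees=True).as_matrix()
l=(np.array([.518,.269,0])+b@[.035,0,0])[:2]
plan([1,4,7.5,11,14.5,18,21,22],[.162,.159,.155,.15,.146,.142,.139,.138],l)
"
```

```text
1 [-1.1 -2.  -0.1] [-1.04 -0.   -0.07]
4 [  0.  -13.4  -1. ] [-3. -0. -0.]
7.5 [ -0.  -15.8  -0.6] [-3.5  0.  -0. ]
11 [  0.  -16.2   0.4] [-3.5  0.   0. ]
14.5 [  0.  -16.3  -0.7] [-3.5 -0.  -0. ]
18 [ -0.  -16.5  -0.7] [-3.5  0.  -0. ]
21 [ -0.  -14.2  -1.1] [-3.  0. -0.]
22 [-0.  -4.8 -0.5] [-1. -0. -0.]
```

{"op": "drive_tool", "data": {
  "moves": [0,-1,-2,0,-1,0,0,0,0,-13.5,-1,-3,0,0,0,0,-16,-0.5,-3.5,0,0,0,0,-16,0.5,-3.5,0,0,0,0,-16.5,-0.5,-3.5,0,0,0,0,-16.5,-0.5,-3.5,0,0,0,0,-14,-1,-3,0,0,0,0,-5,-0.5,-1,0,0]
}}

```text
t: 9.2
tool_pos: [0.533, 0.2748, 0.4018]
orientation: [1.617, 2.395, 0.467]
force: [-0.3, -0.3, -3.4]
opening: 0.0134
gripper_force: 45.0
```

```bash
python3 -c "
from plan import *
b=Ro.from_euler('z',22,degrees=True).as_matrix()
l=(np.array([.518,.269,0])+b@[.035,0,0])[:2]
s,p,R=pose();L=p+R@[0,-.083,.252];print('lip now',L,'tilt',np.degrees(np.arccos(-R[2,2])),'want',l,s['q'].round(2),s['opening'])
plan([23,25,27,29.5,32,34.5,37,39],[.134,.130,.126,.122,.118,.115,.112,.11],l)
"
```

```text
lip now [0.54943673 0.28144472 0.13712508] tilt 22.06469740830389 want [0.55045143 0.28211123] [ 0.39 -0.06  1.71 -0.    1.1   0.01] 0.013405654766763352
23 [ 0.3 -4.2  2. ] [-0.94  0.01 -0.04]
25 [ -0.  -10.4   0.9] [-2. -0.  0.]
27 [  0.  -10.5   0.9] [-2. -0. -0.]
29.5 [  0.  -12.9   0.2] [-2.5  0.   0. ]
32 [ -0.  -13.    0.1] [-2.5 -0.   0. ]
34.5 [  0.  -12.7  -0.8] [-2.5  0.  -0. ]
37 [ -0.  -12.8  -0.9] [-2.5 -0.   0. ]
39 [  0.  -10.   -1.1] [-2. -0.  0.]
```

{"op": "drive_tool", "data": {
  "moves": [0,0,-4,2,-1,0,0,0,0,-10.5,1,-2,0,0,0,0,-10.5,1,-2,0,0,0,0,-13,0,-2.5,0,0,0,0,-13,0,-2.5,0,0,0,0,-12.5,-1,-2.5,0,0,0,0,-13,-1,-2.5,0,0,0,0,-10,-1,-2,0,0]
}}

```text
t: 10.0
tool_pos: [0.4644, 0.247, 0.3584]
orientation: [1.484, 2.199, 0.78]
force: [-0.2, -0.3, -2.3]
opening: 0.0137
gripper_force: 45.0
```

```bash
python3 -c "
from plan import *
b=Ro.from_euler('z',22,degrees=True).as_matrix()
l=(np.array([.518,.269,0])+b@[.035,0,0])[:2]
s,p,R=pose();L=p+R@[0,-.083,.252];print('lip now',L,'tilt',np.degrees(np.arccos(-R[2,2])),'want',l,s['q'].round(2),s['opening'])
plan([41,43,45,46],[.11,.11,.11,.11],l)
"
```

```text
lip now [0.55189158 0.282336   0.1103791 ] tilt 39.05300488063535 want [0.55045143 0.28211123] [ 0.39 -0.36  2.11 -0.01  0.72  0.02] 0.013674423738296347
41 [  0.3 -10.   -3.3] [-1.95  0.02 -0.03]
43 [ 0.  -8.8 -2.7] [-2. -0. -0.]
45 [-0.  -8.8 -2.7] [-2. -0.  0.]
46 [-0.  -4.4 -1.4] [-1.  0. -0.]
```

{"op": "drive_tool", "data": {
  "moves": [0,0,-9,-3,-2,0,0,0,0,-9,-2.5,-2,0,0,0,0,-9,-2.5,-2,0,0,0,0,-4.5,-1.5,-1,0,0,0,0,0,0,0,0,0,0,0,0,0,0,0,0,0,0,0,0,0,0,0]
}}

```text
t: 10.7
tool_pos: [0.4375, 0.2362, 0.3456]
orientation: [1.425, 2.112, 0.897]
force: [0.8, -0.2, -2.5]
opening: 0.0139
gripper_force: 45.0
```

{"op": "drive_tool", "data": {
  "moves": [0,0,0,0,0,0,0,0,0,0,0,0,0,0,0,0,0,0,0,0,0,0,0,0,0,0,0,0,0,0,0,0,0,0,0,0,0,0,0,0,0,0,0,0,0,0,0,0,0,0,0,0,0,0,0,0]
}}

```text
t: 11.5
tool_pos: [0.437, 0.236, 0.345]
orientation: [1.425, 2.112, 0.897]
force: [-0.1, -0.3, -2.4]
opening: 0.0136
gripper_force: 45.0
```

{"op": "drive_tool", "data": {
  "moves": [0,0,0,0,0,0,0,0,0,0,0,0,0,0,0,0,0,0,0,0,0,0,0,0,0,0,0,0,0,0,0,0,0,0,0,0,0,0,0,0,0,0,0,0,0,0,0,0,0,0,0,0,0,0,0,0]
}}

```text
t: 12.3
tool_pos: [0.437, 0.236, 0.345]
orientation: [1.425, 2.112, 0.897]
force: [-0.3, -0.4, -2.1]
opening: 0.0138
gripper_force: 45.0
```

```bash
python3 -c "
from plan import *
s,p,R=pose();L=p+R@[0,-.083,.252];print('lip now',L,'tilt',np.degrees(np.arccos(-R[2,2])),s['q'].round(2),s['opening'])
t=snap('top')[0]['color'];s=snap('scene')[0]['color']
a=cv2.resize(t[215:325,180:280],(400,440),interpolation=3);b=cv2.resize(s[185:275,360:460-10],(400,440) if 0 else (400,440),interpolation=3)
cv2.imwrite('pics/p4.png',cv2.hconcat([a,b])[:,:,::-1])
"
```

```text
lip now [0.55163722 0.28228317 0.11024884] tilt 46.0043656495289 [ 0.4  -0.49  2.26 -0.02  0.58  0.02] 0.01382504603671329
```

View pics/p4.png

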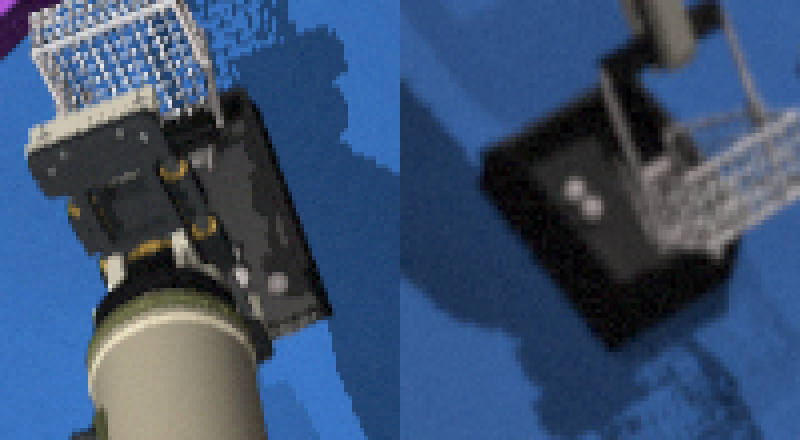

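Two balls are visible in the bin: top view (242,275) and (277,283), scene view (573,188) and (592,207). The third is hidden or still in the basket, so I'll tip slightly further, wait, then level the basket and count.

{"op": "drive_tool", "data": {
  "moves": [0,0,-6.5,-2,-1.5,0,0,0,0,0,0,0,0,0,0,0,0,0,0,0,0,0,0,0,0,0,0,0,0,0,0,0,0,0,0,0,0,0,0,0,0,0,0,0,0,0,0,0,0,0,0,0,0,0,0,0]
}}

```text
t: 13.2
tool_pos: [0.4315, 0.2338, 0.3417]
orientation: [1.412, 2.093, 0.921]
force: [0.9, -0.1, -2.5]
opening: 0.014
gripper_force: 45.0
```

{"op": "drive_tool", "data": {
  "moves": [0,0,0,0,0,0,0,0,0,0,0,0,0,0,0,0,0,0,0,0,0,0,0,0,0,0,0,0,0,0,0,0,0,0,0,0,0,0,0,0,0,0,0,0,0,0,0,0,0]
}}

```text
t: 13.9
tool_pos: [0.4315, 0.2338, 0.3417]
orientation: [1.412, 2.093, 0.921]
force: [0.4, -1.2, -2.2]
opening: 0.0136
gripper_force: 45.0
```

```bash
python3 -c "
from plan import *
b=Ro.from_euler('z',22,degrees=True).as_matrix()
l=(np.array([.518,.269,0])+b@[.035,0,0])[:2]
f=[]
for i in range(1):
    c,W=snap('top');k,V=snap('scene')
for nm,cc,WW in(('top',c,W),('scene',k,V)):
    d=cc['color'].astype(int);X=(WW-[.518,.269,0])@b
    m=(d.min(2)>120)&(abs(X[:,:,0])<.078)&(abs(X[:,:,1])<.053)&(X[:,:,2]<.05)
    n,lab,st,ce=cv2.connectedComponentsWithStats(m.astype(np.uint8))
    for i in range(1,n):print(nm,st[i,4],ce[i].round(0),np.nanmean(X[lab==i],0).round(3))
plan([45,41,36,31,26,21,16,12],[.112,.115,.12,.125,.13,.136,.145,.152],l)
"
```

```text
top 7 [240. 284.] [-0.033 -0.004  0.019]
top 9 [249. 285.] [-0.046 -0.024  0.019]
scene 9 [399. 223.] [-0.027 -0.002  0.021]
scene 6 [403. 227.] [-0.009 -0.001  0.02 ]
scene 1 [429. 229.] [0.055 0.052 0.041]
scene 1 [420. 232.] [0.03  0.041 0.005]
scene 1 [422. 232.] [0.035 0.044 0.009]
45 [ 0.2 11.4  1.7] [ 2.5   0.02 -0.01]
41 [-0.  19.5  4.3] [4. 0. 0.]
36 [ 0.  24.9  4.4] [ 5.  0. -0.]
31 [-0.  24.6  4.1] [ 5.  0. -0.]
26 [ 0.  24.2  3.9] [ 5. -0.  0.]
21 [-0.  24.3  2.8] [ 5.  0. -0.]
16 [ 0.  24.9 -0.2] [ 5. -0.  0.]
12 [-0.  19.3 -0.3] [ 4.  0. -0.]
```

Combining both views gives three separate balls in bin coordinates: (−.03,−.003), (−.046,−.024) and (−.009,−.001). All three are out, so I'll level the basket.

{"op": "drive_tool", "data": {
  "moves": [0,0,11.5,1.5,2.5,0,0,0,0,19.5,4.5,4,0,0,0,0,25,4.5,5,0,0,0,0,24.5,4,5,0,0,0,0,24,4,5,0,0,0,0,24.5,3,5,0,0,0,0,25,0,5,0,0,0,0,19,0,4,0,0]
}}

```text
t: 14.8
tool_pos: [0.5789, 0.2932, 0.4159]
orientation: [1.686, 2.499, 0.261]
force: [-0.3, 0.1, -1.8]
opening: 0.014
gripper_force: 45.0
```

{"op": "drive_tool", "data": {
  "moves": [0,0,22,0,5,0,0,0,0,20,0,4,0,0,0,0,13,0,3,0,0,0,0,0,-10,0,0,0,0,0,0,-10,0,0,0,0,0,0,0,0,0,0]
}}

```text
t: 15.4
tool_pos: [0.6277, 0.3131, 0.4462]
orientation: [1.755, 2.602, 0.008]
force: [-0.7, 0.5, -2.9]
opening: 0.0137
gripper_force: 45.0
```

```bash
python3 -c "
from plan import *
b=Ro.from_euler('z',22,degrees=True).as_matrix()
R=pose()[2];print('tilt',np.degrees(np.arccos(-R[2,2])))
for g in([.589,-.1901,.1246+.11],):togo(g,1.4)
c,W=snap('top','t5.png');k,V=snap('scene','s5.png')
for nm,cc,WW in(('top',c,W),('scene',k,V)):
    d=cc['color'].astype(int);X=(WW-[.518,.269,0])@b
    m=(d.min(2)>120)&(abs(X[:,:,0])<.078)&(abs(X[:,:,1])<.053)&(X[:,:,2]<.05)
    n,lab,st,ce=cv2.connectedComponentsWithStats(m.astype(np.uint8))
    for i in range(1,n):print(nm,st[i,4],ce[i].round(0),np.nanmean(X[lab==i],0).round(3))
"
```

```text
tilt 0.3373689421758025
t 15.4 tcp [0.6277 0.3131 0.4462] q [0.39 0.4  1.1  0.   1.64 0.01] F [-0.7  0.5 -2.9] open 0.0137 gf 44.996328949928284
shift [-452.1 -224.6   43.3] turn [ 0.33 -0.06 20.59] world [ -38.7 -503.2  -44.6]
top 1 [225. 251.] [0.073 0.008 0.004]
top 1 [222. 252.] [0.074 0.017 0.001]
top 19 [237. 278.] [-0.014  0.     0.018]
top 20 [239. 284.] [-0.032  0.     0.018]
top 22 [249. 286.] [-0.046 -0.024  0.017]
scene 9 [399. 223.] [-0.028 -0.001  0.019]
scene 13 [403. 227.] [-0.009 -0.001  0.02 ]
```

The top view shows all three balls in the bin, at pixels (237,278), (239,284) and (249,286). I'll return to the tray.

{"op": "drive_tool", "data": {
  "moves": [0,0,0,0,0.3,0,3,0,0,0,0,0,0,5,0,0,0,0,0,0,5,0,0,0,0,0,0,5,0,0,0,0,0,0,2.6,0,-10,-10,0,0,0,0,0,-20,-15,0,0,0,0,0,-30,-15,0,0,0,0]
}}

```text
t: 16.3
tool_pos: [0.5879, 0.2524, 0.4429]
orientation: [-2.191, -2.248, 0.006]
force: [-0.2, -0.3, -2.2]
opening: 0.0137
gripper_force: 45.0
```

{"op": "drive_tool", "data": {
  "moves": [0,-40,-11,0,0,0,0,0,-40,0,0,0,0,0,0,-40,0,0,0,0,0,0,-40,0,0,0,0,0,0,-40,0,0,0,0,0,0,-40,0,0,0,0,0,0,-40,0,0,0,0,0,0,-40,0,0,0,0,0]
}}

```text
t: 17.1
tool_pos: [0.585, -0.0695, 0.444]
orientation: [-2.194, -2.247, 0.006]
force: [0.4, 1.1, -2.7]
opening: 0.0137
gripper_force: 45.0
```

{"op": "drive_tool", "data": {
  "moves": [0,-40,0,0,0,0,0,0,-35,0,5,0,0,0,0,-25,0,10,0,0,0,0,-15,0,15,0,0,0,0,-7,0,10,0,0,0,0,0,0,0,0,0,0,0,0,0,0,0,0,0]
}}

```text
t: 17.8
tool_pos: [0.5887, -0.189, 0.4035]
orientation: [-2.191, -2.247, 0.007]
force: [0.5, -0.3, -2.2]
opening: 0.0137
gripper_force: 45.0
```

```bash
python3 -c "
from h import *
togo([.589,-.1901,.1246],1.4)"
```

```text
t 17.8 tcp [ 0.5887 -0.189   0.4035] q [-0.39  0.18  1.43 -0.    1.53 -0.42] F [ 0.5 -0.3 -2.2] open 0.0137 gf 44.99635398387909
shift [ -1.    0.9 111.9] turn [-0.33  0.05  0.03] world [   0.3   -1.1 -111.9]
```

Now I'll lower it gently, slowing near the tray floor.

{"op": "drive_tool", "data": {
  "moves": [0,-1,0,10,-0.3,0,0,0,0,0,20,0,0,0,0,0,0,25,0,0,0,0,0,0,22,0,0,0,0,0,0,14,0,0,0,0,0,0,8,0,0,0,0,0,0,4,0,0,0,0,0,0,2,0,0,0]
}}

```text
t: 18.6
tool_pos: [0.589, -0.1912, 0.2994]
orientation: [2.193, 2.247, -0.001]
force: [-0.8, -0.6, -2.3]
opening: 0.0136
gripper_force: 45.0
```

{"op": "drive_tool", "data": {
  "moves": [0,0,0,2,0,0,0,0,0,0,1,0,0,0,0,0,0,1,0,0,0,0,0,0,0,0,0,0,0,0,0,0,0,0,0,0]
}}

```text
invalid input at $.moves: expected a multiple of 7 numbers
```

```bash
python3 -c "
from h import *
togo([.589,-.1901,.1246],1.4)"
```

```text
t 18.6 tcp [ 0.589  -0.1912  0.2994] q [-0.4   0.25  1.55 -0.    1.34 -0.42] F [-0.8 -0.6 -2.3] open 0.0136 gf 44.99629497528076
shift [ 1.2 -0.   7.8] turn [ 0.07  0.12 -0.01] world [-0.   1.1 -7.8]
```

{"op": "drive_tool", "data": {
  "moves": [0,1,0,2,0,0,0,0,0,0,2,0,0,0,0,0,0,1,0,0,0,0,0,0,0,0,0,0,0,0,0,0,0,0,0]
}}

```text
t: 19.1
tool_pos: [0.5888, -0.1904, 0.2941]
orientation: [2.193, 2.247, -0.001]
force: [0.3, 0.6, -2.2]
opening: 0.0133
gripper_force: 45.0
```

{"op": "drive_tool", "data": {
  "moves": [0,0,0,1.5,0,0,0,0,0,0,1,0,0,0,0,0,0,0.5,0,0,0,0,0,0,0,0,0,0,0,0,0,0,0,0,0]
}}

```text
t: 19.6
tool_pos: [0.5889, -0.1904, 0.2916]
orientation: [2.193, 2.246, -0.001]
force: [-0.2, 0.2, 3.6]
opening: 0.0135
gripper_force: 45.0
```

The wrist force has gone positive, so the basket is standing on the tray floor. I'll release it and rise.

{"op": "drive_tool", "data": {
  "moves": [93,0,0,0,0,0,0,93,0,0,0,0,0,0,93,0,0,0,0,0,0,93,0,0,0,0,0,0,93,0,0,0,0,0,0,93,0,0,0,0,0,0,93,0,0,0,0,0,0,93,0,0,0,0,0,0]
}}

```text
t: 20.4
tool_pos: [0.5887, -0.1903, 0.2909]
orientation: [2.194, 2.247, -0.002]
force: [-0.2, 0.4, 0.8]
opening: 0.0732
gripper_force: 0.0
```

{"op": "drive_tool", "data": {
  "moves": [93,0,0,-10,0,0,0,93,0,0,-20,0,0,0,93,0,0,-30,0,0,0,93,0,0,-30,0,0,0,93,0,0,-30,0,0,0,93,0,0,-20,0,0,0,93,0,0,0,0,0,0,93,0,0,0,0,0,0]
}}

```text
t: 21.2
tool_pos: [0.5887, -0.1901, 0.4311]
orientation: [2.193, 2.246, -0.001]
force: [-0.0, -0.4, -0.1]
opening: 0.0928
gripper_force: 0.0
```

```bash
python3 -c "
from h import *
s=robot.read_state();print(s['opening'],s['force'])
k,_=snap('scene','s6.png')
cv2.imwrite('pics/s6c.png',cv2.resize(k['color'][150:350,140:500,::-1],(800,444),interpolation=3))"
```

```text
0.09276285080352674 [-0.01248925 -0.39110169 -0.1462072 ]
```

View pics/s6c.png

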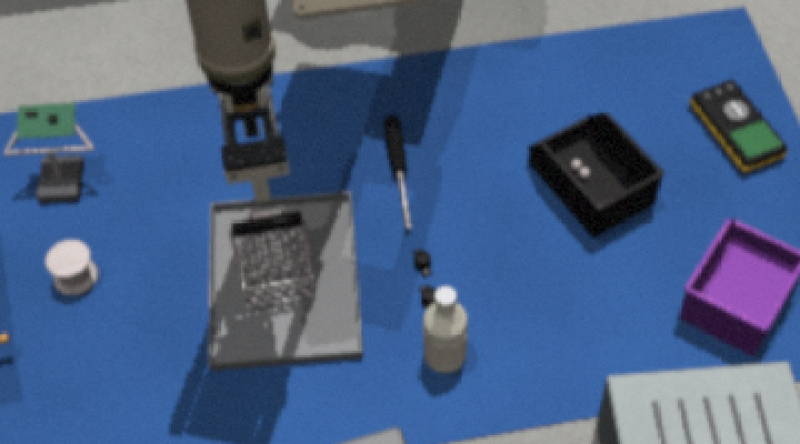

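The basket stands upright in the tray at (272,260), the gripper is clear of it, and the bystanders have not moved. The balls are in the bin at (578,165).

```bash
python3 -c "
from plant import robot
print(robot.close_job())"
```

```text
the job is handed in; nothing more can be done
None
```

The job is handed in at about 21 s of the 64 s allowed: all three balls are in the black bin, and the empty basket is upright and released in its drip tray, with nothing else visibly moved.

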